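# Push a spent camera battery through the recycling box's flap

### The job

The flat camera battery pack lying on the sill of the white recycling box is spent: put it into the box without picking it up. Push the self-closing flap open with one finger and keep it held open while the other finger pushes the pack along the sill and through, so that the pack itself never shoves the flap open; then draw back and let the flap swing shut behind it. Leave the lens cap on the sill and everything else on the tray where it is.

Things in the scene. Friction and masses are not known exactly. Their poses are not given: they have to be found in the camera images.
- battery_box: fixed white sheet-steel battery box, 220 mm deep (x) and 220 wide (y). Origin: centre of its underside, 6 mm above the work surface. x from its open front (robot's side) to its back, y left, z up. Front 95 mm: flat sill, no lip, 90 mm above the origin; then the sloping flap, then a flat top 44 mm deep, 133 mm high. Hollow under flap and sill, floor at 8 mm, walls 4 mm, 212 mm clear between side walls
- sill_edge (a point): middle of the inner edge of the sill, where the shut flap begins; at x -15, z +90 mm in the box's frame, axes as the box's; the sill plate is 4 mm thick
- flap_hinge (a point): middle of the flap's hinge line, which runs along the box's y; 81 mm behind and 39.5 mm above sill_edge; barrel radius 3.2 mm; the box's flat top begins just behind it, 4 mm higher
- flap (a joint): flap angle, rad: 0 shut, up to 1.1 as its lower edge swings down into the box. Steel plate 204 mm wide, 90 long from hinge to free edge, 2 thick; shut, it slopes 26 degrees, free edge at the sill's inner edge. A spring shuts it when let go: 0.6 N at the free edge starts it, 2-3 N nearer the hinge holds it. A fingertip moved level just above the sill towards the hinge wedges it open: 0.25 at half-way, 0.6 at 20 mm from the hinge
- pack_center (a point): centre of the spent pack: flat black plastic block 30 mm (its x) by 43 (its y) by 10 thick, about 26 g, lying flat on the sill left or right of its middle, centre 30 to 50 mm in front of the sill's inner edge, its x towards the flap within 20 degrees. Pushed from behind it slides; once its centre is past the edge and the flap is open it tips and falls in
- sill_cap: bystander: round grey plastic lens cap, 49 mm across, 9 mm thick, lying flat on the sill beside the pack; origin at the centre of its underside
- cap_large: bystander on the tray: black lens cap, 82 mm across, 11 mm thick; origin at the centre of its underside
- cap_mid: bystander on the tray: black lens cap, 67 mm across, 10 mm thick; origin at the centre of its underside
- cap_rear: bystander on the tray: white rear lens cap, 62 mm across, 22 mm thick; origin at the centre of its underside
- tube: bystander on the tray in front of the box: chrome extension tube standing on end, 62 mm across, 27 mm tall; origin at the centre of its underside
- cold_shoe: bystander on the tray: small aluminium cold-shoe mount, 26 x 24 x 9.5 mm; origin at the centre of its underside
- prism: bystander on the tray in front of the box: three-sided glass prism lying down, 55 mm long (its y), 30 mm wide, 26 mm tall; origin at the centre of its underside
- grip_ring: bystander on the tray: black silicone lens grip ring, 80 mm outer, 68 mm inner diameter, 14 mm tall; origin at the centre of its underside
Not all that is in view belongs to the job. Leave any pink look-alike of the part that bears pack_center alone.

How it is judged:
By the outcome, as a careful person would: the job done as asked, in the order asked, and still so for the second after the job is handed in, with the robot touching nothing.
It also fails if it takes over 35 s, if anything falls off the work surface, if the arm or the gripper's body presses on something with over 40 N, if the wrist force passes 120 N, or if a joint passes its speed limit or range.

### The arm

A 6-joint arm with a two-finger parallel gripper is mounted at the origin on the work surface. World frame = base frame: x ahead of the robot, y to its left, z up, the work surface at z = 0. Lengths are in m, angles in rad, forces in N, time in s.
With the tool pointing down it reaches from about 0.25 to 0.725 m from the base axis. Payload 4 kg.
Tool frame: the origin (TCP) lies between the finger pads; the fingertips stand 25 mm ahead of it and the grasp point (between the pads) lies 6 mm ahead of it; z points along the fingers, y is the line along which they close (so a half turn about z gives the same grasp; the last joint's range is limited). The gripper opens to 85 mm and grips with 20 to 120 N. Pads are 22 mm wide; open, the fingers measure 114 mm over their backs; the gripper's body (76 mm by 85 mm) begins 54 mm behind the grasp point. The pads swing forward as they close: fully open they stand 13 mm farther back than shut.
Start: joints at [-1.305, 0.241, 0.005, 1.335, 0, 1.571], TCP at [0.131, -0.482, 0.256] pointing down, gripper open.
Joint ranges: [-2.72, 2.72], [-1.05, 1.87], [-1.09, 1.28], [-1.99, 2.15], [-1.42, 1.44], [-3.14, 3.14]. Speed limits (rad/s): [2.79, 2.79, 3.14, 3.14, 3.14, 3.14].

### API

Orientations are given as a unit quaternion [x, y, z, w].
In Python, from workcell import bot gives the robot as it stands. The module is installed in compiled form; this text tells all that it offers.
- The arm moves only by the shell command python3 -m pendant 'ROWS'. ROWS is JSON, one flat list of numbers, 7 for each row, row after row: the shift along the tool's x, y, z normalised to -1 to 1, where 1 is 0.5 m, then the turn, a rotation vector about the tool's x, y, z normalised to -1 to 1, where 1 is 180 degrees, then the opening, from 0 (shut) to 1 (fully open). In form: [tx, ty, tz, ax, ay, az, fingers, tx, ty, tz, ax, ay, az, fingers, ...]. A call has exactly 10 rows; each row is the pose to reach, as a shift and turn from the pose commanded when the call began, along the tool's axes at that moment, turning the shorter way round; what a row does not reach only later rows make up. A row lasts 1/12 s, in which the tool goes at most 41.7 mm and 7.16 degrees, less where a joint would pass 70% of its speed; a pose out of reach is approached as far as the arm can. A call with a number of a shift or a turn outside -1 to 1 is refused whole. A call with a gripper value outside its range is refused whole. The fingers move at their own pace and stop on an object; the grip force is fixed at half the most. Time passes only in rows, so rows that repeat a pose let the fingers close, or fill a call up. It gives the time, the measured TCP pose, the force, the opening and the grip force at its end, in the units of the state.
- bot.get_obs(): the state, without advancing time (a new reading comes with each control period).
- bot.camera(name): name is "side" or "top"; returns a dict with "pixels" (480x640x3 uint8, red, green, blue), "mtx" (3x3 intrinsics, pixels), "cam_to_world" (4x4, takes a point from camera to world coordinates). Camera axes: x right, y up, looking along -z (the intrinsics and any distortion apply to the point x, -y, -z); pixel columns grow to the right and rows downward; lengths in m; the calibration is good to about 2 mm. A picture is of the moment at which its call begins. There is no depth.
- bot.job_done(): hands the job in; it is judged then, once.
The state is a dict: "clock": time; "joint_pos": joint angles; "joint_vel": joint speeds; "tau": joint torques, N m; "eef_pos": TCP position; "tool_rot": TCP orientation; "ft_force": force on the tool from outside, world axes, zero at the start; "ft_torque": the same for the moment, N m; "grip_width": finger opening in m; "grasp_force": force on a finger pad.
Only numpy, scipy, OpenCV 4.12 (cv2) and the standard library are available. Lean on these libraries where they do the work, as an engineer would, in place of code of your own. Each camera call takes 0.05 s, during which the arm holds its last target. There are 200 camera calls.

## Working session

There is one attempt and no reset: what is moved stays moved. The work goes in short steps, Python scripts to look and compute and a shell command to move; the robot and the scene stay as the last step left them, time stands still between calls to the robot, and variables do not carry over. Pictures are saved under pics/ and viewed, at most 12 in all, crops included, and the job is handed in when it is done.

```bash
mkdir -p pics; cat > h.py <<'E'
from workcell import bot
import numpy as np, cv2
def snap(n):
    c=bot.camera(n); return c['pixels'],np.array(c['mtx']),np.array(c['cam_to_world'])
def proj(P,K,T):
    P=np.atleast_2d(P); q=(np.linalg.inv(T)@np.c_[P,np.ones(len(P))].T)[:3]; q=np.array([q[0],-q[1],-q[2]]); u=K@q; return (u[:2]/u[2]).T
def ray(px,K,T):
    d=np.linalg.inv(K)@np.array([px[0],px[1],1.]); d=T[:3,:3]@np.array([d[0],-d[1],-d[2]]); return T[:3,3],d/np.linalg.norm(d)
def atz(px,z,K,T):
    o,d=ray(px,K,T); return o+d*(z-o[2])/d[2]
def tri(obs):
    A=np.zeros((3,3));b=np.zeros(3)
    for px,K,T in obs:
        o,d=ray(px,K,T);M=np.eye(3)-np.outer(d,d);A+=M;b+=M@o
    return np.linalg.solve(A,b)
E
python3 - <<'E'
from h import *
for n in('top','side'):
    p,K,T=snap(n); cv2.imwrite(f'pics/{n}0.png',p[:,:,::-1]); np.savez(f'{n}.npz',p=p,K=K,T=T); print(n,K.round(1).tolist(),T.round(3).tolist())
o=bot.get_obs(); print({k:np.round(v,3).tolist() for k,v in o.items()})
E
```

```text
top [[481.5, 0.0, 318.8], [0.0, 481.5, 240.3], [0.0, 0.0, 1.0]] [[-0.106, 0.973, -0.206, 0.26], [-0.994, -0.104, 0.025, 0.005], [0.003, 0.207, 0.978, 1.081], [0.0, 0.0, 0.0, 1.0]]
side [[518.4, 0.0, 321.3], [0.0, 518.4, 243.7], [0.0, 0.0, 1.0]] [[-0.74, 0.43, -0.517, -0.135], [-0.673, -0.463, 0.577, 0.638], [0.009, 0.775, 0.632, 0.834], [0.0, 0.0, 0.0, 1.0]]
{'clock': 0.1, 'joint_pos': [-1.305, 0.241, 0.004, 1.335, 0.0, 1.571], 'joint_vel': [-0.0, -0.002, 0.003, 0.001, 0.002, 0.001], 'tau': [0.0, -37.314, 25.301, 0.011, -0.0, -0.0], 'eef_pos': [0.131, -0.482, 0.255], 'tool_rot': [0.991, 0.133, -0.0, -0.001], 'ft_force': [-0.19, -0.099, -0.245], 'ft_torque': [0.044, -0.005, 0.007], 'grasp_force': 0.0, 'grip_width': 0.085}
```

View pics/top0.png

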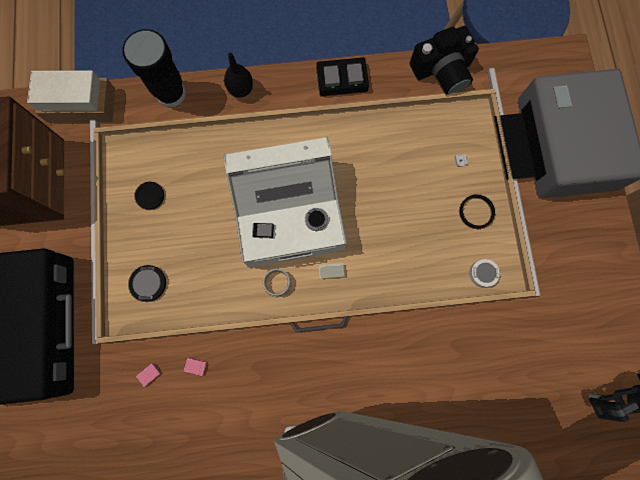

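View pics/side0.png

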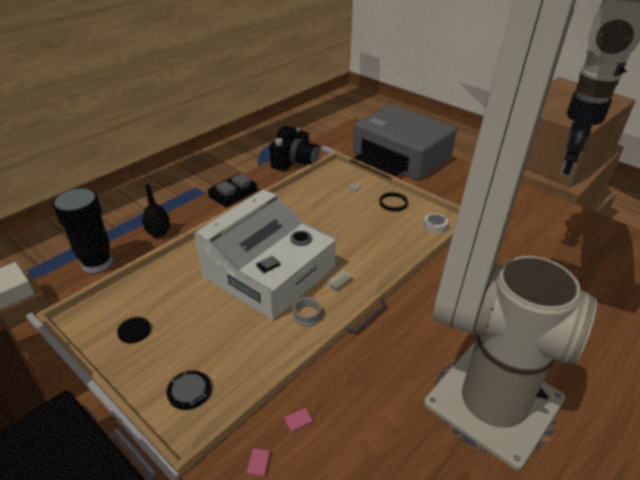

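The top view shows the black pack on the sill at (263,230) and the sill cap at (317,219). The two pink look-alikes lie off the tray at (148,375) and (196,367). Only the black one on the sill fits the description. In the side view the pack is at (268,264). I'll enlarge both views to confirm.

```bash
python3 - <<'E'
from h import *
a=np.load('top.npz')['p'][125:275,215:355]; b=np.load('side.npz')['p'][185:325,190:345]
f=lambda i,w:cv2.resize(i,(w,560),interpolation=cv2.INTER_CUBIC)
A=cv2.resize(a,None,fx=4,fy=4,interpolation=cv2.INTER_CUBIC); B=cv2.resize(b,None,fx=4,fy=4,interpolation=cv2.INTER_CUBIC)
cv2.imwrite('pics/ct.png',A[:,:,::-1]);cv2.imwrite('pics/cs.png',B[:,:,::-1])
E
```

```text
(no output)
```

View pics/ct.png

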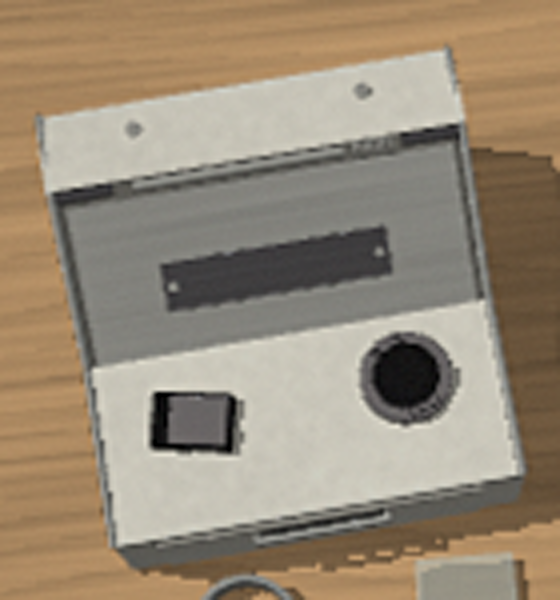

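View pics/cs.png

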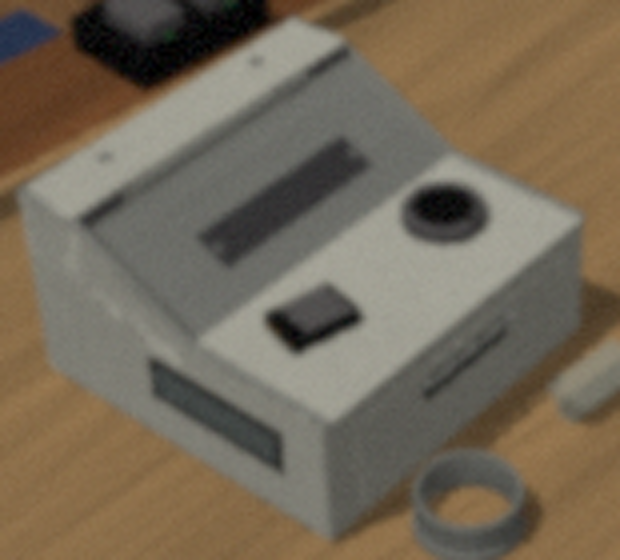

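The crops confirm it: a black pack with a grey label on the left part of the sill, its top-crop corners at about (153,392), (238,394), (233,453), (150,449), and the cap to its right. Next I fit the box pose and the pack corners from both views.

```bash
cat > fit.py <<'E'
from h import *
from scipy.optimize import least_squares
t=np.load('top.npz');s=np.load('side.npz')
ct=lambda p:((np.array(p)+.5)/4-.5+[215,125]); cs=lambda p:((np.array(p)+.5)/4-.5+[190,185])
# box frame pts: front-left sill, front-right, inner left, inner right, back-left top, back-right top
B=np.array([[-.11,.11,.09],[-.11,-.11,.09],[-.015,.11,.09],[-.015,-.11,.09],[.11,.11,.133],[.11,-.11,.133]])
Pt=[ct(p) for p in[(113,546),(523,473),(92,367),(483,298),(40,118),(448,50)]]
Ps=[cs(p) for p in[(333,422),(582,215),(200,345),(455,155),(20,190),(292,18)]]
def W(q,P): c,n=np.cos(q[3]),np.sin(q[3]); return np.array(P)@np.array([[c,-n,0],[n,c,0],[0,0,1]]).T+q[:3]
for i in range(4): print('tri',tri([(Pt[i],t['K'],t['T']),(Ps[i],s['K'],s['T'])]).round(4))
f=lambda q:np.r_[(proj(W(q,B),t['K'],t['T'])-Pt).ravel(),(proj(W(q,B),s['K'],s['T'])-Ps).ravel()]
r=least_squares(f,[.45,.05,.006,.1],loss='soft_l1');q=r.x;print('box',q.round(4),'res',np.abs(r.fun).round(1))
Rinv=lambda p:W([0,0,0,-q[3]],np.array(p)-q[:3])
H=np.array([[.015,.0215,.005],[.015,-.0215,.005],[-.015,-.0215,.005],[-.015,.0215,.005]])
# order far-left, far-right, near-right, near-left
at=[ct(p) for p in[(153,392),(238,394),(233,453),(150,449)]]
as_=[cs(p) for p in[(268,320),(325,285),(360,315),(297,350)]]
g=lambda k:np.r_[(proj(W(k,H),t['K'],t['T'])-at).ravel(),(proj(W(k,H),s['K'],s['T'])-as_).ravel()]
r=least_squares(g,[.42,.08,.1,.1],loss='soft_l1');k=r.x;print('pack',k.round(4),'res',r.fun.round(1),'in box',Rinv(k[:3]).round(4),'rel yaw deg',np.degrees(k[3]-q[3]).round(1))
c=tri([(ct((410,378)),t['K'],t['T']),(cs((445,211)),s['K'],s['T'])]);print('cap',c.round(4),Rinv(c).round(4))
E
python3 fit.py
```

```text
tri [0.4396 0.1409 0.0965]
tri [ 0.4573 -0.0739  0.095 ]
tri [0.5375 0.1454 0.0917]
tri [ 0.5524 -0.0652  0.0944]
box [0.56   0.0412 0.0035 0.0785] res [0.4 0.6 0.9 1.3 2.  0.6 2.2 0.4 1.4 0.5 0.4 0.5 1.2 0.9 1.  0.3 1.4 0.6
 0.6 0.8 0.7 0.7 1.5 0.1]
pack [ 0.5012  0.0945  0.0947 -0.1311] res [-0.1 -0.1 -0.9 -0.1 -0.3 -0.9 -0.1 -0.4 -0.5  0.1  1.7  0.5  1.2  0.
  0.5 -0.1] in box [-0.0544  0.0577  0.0912] rel yaw deg -12.0
cap [ 0.5138 -0.0203  0.0983] [-0.0508 -0.0576  0.0948]
```

```bash
cat > go.py <<'E'
import sys
from h import *
from scipy.spatial.transform import Rotation as R
q=[.560,.0412,.006,.0785]
def rel(bx,by,z,phi=-45):
    o=bot.get_obs();Rm=R.from_quat(o['tool_rot']);c,n=np.cos(q[3]),np.sin(q[3])
    w=np.array([q[0]+c*bx-n*by,q[1]+n*bx+c*by,z]);a=np.radians(phi)+q[3]
    y=np.array([np.cos(a),np.sin(a),0]);zz=np.array([0,0,-1.]);T=np.c_[np.cross(y,zz),y,zz]
    print('tcp',np.round(o['eef_pos'],4),'F',np.round(o['ft_force'],2),'t',o['clock'],'target',w.round(4))
    d=w-o['eef_pos']
    print('row',(Rm.as_matrix().T@d/.5).round(4),((Rm.inv()*R.from_matrix(T)).as_rotvec()/np.pi).round(4))
    b=np.array(o['eef_pos'])-q[:3];print('tcp in box',(c*b[0]+n*b[1]).round(4),(-n*b[0]+c*b[1]).round(4),'box axes in tool',(Rm.as_matrix().T@np.array([[c,n,0],[-n,c,0]]).T).T.round(4).tolist())
if __name__=='__main__': rel(*map(float,sys.argv[1:]))
E
python3 go.py -.0627 .0199 .256
```

```text
tcp [ 0.1312 -0.4819  0.2555] F [-0.19 -0.1  -0.24] t 0.1 target [0.4959 0.0561 0.256 ]
row [ 9.865e-01 -8.467e-01  6.000e-04] [-0.0006 -0.0002 -0.1904]
tcp in box -0.4685 -0.4879 box axes in tool [[0.9825, 0.1862, -0.0004], [0.1862, -0.9825, 0.0019]]
```

```bash
python3 -m pendant '[0.986,-0.847,0,0,0,-0.19,1,0.986,-0.847,0,0,0,-0.19,1,0.986,-0.847,0,0,0,-0.19,1,0.986,-0.847,0,0,0,-0.19,1,0.986,-0.847,0,0,0,-0.19,1,0.986,-0.847,0,0,0,-0.19,1,0.986,-0.847,0,0,0,-0.19,1,0.986,-0.847,0,0,0,-0.19,1,0.986,-0.847,0,0,0,-0.19,1,0.986,-0.847,0,0,0,-0.19,1]'; python3 go.py -.0627 .0199 .256
```

```text
clock: 0.93
eef_pos: [0.3653, -0.1354, 0.2562]
tool_rot: [0.908, 0.418, -0.0, 0.0]
ft_force: [0.5, -1.0, 0.4]
grip_width: 0.0855
grasp_force: 0.0
tcp [ 0.3653 -0.1354  0.2562] F [ 0.53 -0.96  0.36] t 0.9333 target [0.4959 0.0561 0.256 ]
row [ 4.609e-01 -5.090e-02  3.000e-04] [ 0.      0.     -0.0004]
tcp in box -0.2079 -0.1608 box axes in tool [[0.7081, 0.7062, -0.0001], [0.7062, -0.7081, -0.0001]]
```

```bash
python3 -m pendant '[0.46,-0.051,0,0,0,0,1,0.46,-0.051,0,0,0,0,1,0.46,-0.051,0,0,0,0,1,0.46,-0.051,0,0,0,0,1,0.46,-0.051,0,0,0,0,1,0.46,-0.051,0,0,0,0,1,0.46,-0.051,0.1,0,0,0,1,0.46,-0.051,0.21,0,0,0,1,0.46,-0.051,0.21,0,0,0,1,0.46,-0.051,0.21,0,0,0,1]'; python3 go.py -.0627 .0199 .145
python3 - <<'E'
from h import *
a,K,T=snap('top');b,K2,T2=snap('side')
cv2.imwrite('pics/s2.png',np.hstack([cv2.resize(b[150:330,180:380],None,fx=4,fy=4,interpolation=cv2.INTER_CUBIC)])[:600,:,::-1])
E
```

```text
clock: 1.77
eef_pos: [0.4906, 0.0537, 0.1454]
tool_rot: [0.908, 0.418, -0.006, -0.002]
ft_force: [-0.5, 0.0, -0.2]
grip_width: 0.0857
grasp_force: 0.0
tcp [0.4906 0.0537 0.1454] F [-0.5   0.02 -0.19] t 1.7667 target [0.4959 0.0561 0.145 ]
row [0.0106 0.005  0.0007] [-0.0027  0.0029 -0.0001]
tcp in box -0.0682 0.0179 box axes in tool [[0.7074, 0.7067, -0.0126], [0.7068, -0.7074, -0.0004]]
```

View pics/s2.png

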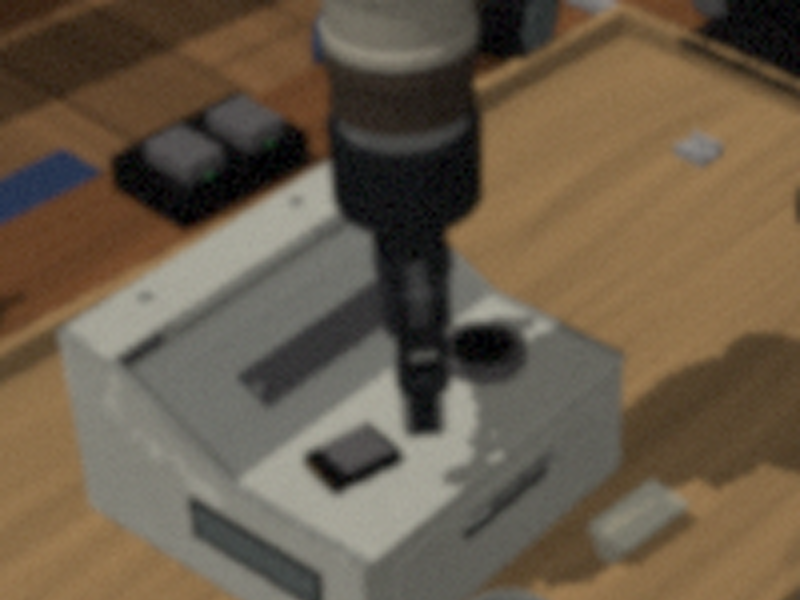

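```bash
python3 - <<'E'
from h import *
s=np.load('side.npz');o=bot.get_obs();p=np.array(o['eef_pos']);print(p,o['clock'],o['ft_force'])
a=np.radians(-40.5);y=np.array([np.cos(a),np.sin(a),0])
for off in(-.057,-.0425):
  for dz in(-.005,-.012,-.019,-.025): print(off,dz,proj(p+off*y+[0,0,dz],s['K'],s['T']).round(1))
E
```

```text
[0.49457665 0.05379035 0.15085799] 1.8667 [ 0.43078699 -0.32478769 -0.16381261]
-0.057 -0.005 [[285.5 257.2]]
-0.057 -0.012 [[285.6 259.8]]
-0.057 -0.019 [[285.7 262.4]]
-0.057 -0.025 [[285.8 264.6]]
-0.0425 -0.005 [[285.  252.7]]
-0.0425 -0.012 [[285.1 255.3]]
-0.0425 -0.019 [[285.2 257.8]]
-0.0425 -0.025 [[285.3 260. ]]
```

```bash
python3 go.py -.0627 .0199 .124
```

```text
tcp [0.4946 0.0538 0.1509] F [ 0.43 -0.32 -0.16] t 1.8667 target [0.4959 0.0561 0.124 ]
row [ 0.0054 -0.0009  0.0537] [-0.0005  0.0006 -0.0004]
tcp in box -0.0642 0.0177 box axes in tool [[0.7079, 0.7063, -0.0025], [0.7063, -0.7079, -0.0001]]
```

```bash
python3 -m pendant '[0.005,-0.001,0.02,0,0,0,1,0.005,-0.001,0.04,0,0,0,1,0.005,-0.001,0.055,0,0,0,1,0.005,-0.001,0.055,0,0,0,1,0.005,-0.001,0.055,0,0,0,1,0.005,-0.001,0.055,0,0,0,1,0.005,-0.001,0.055,0,0,0,1,0.005,-0.001,0.055,0,0,0,1,0.005,-0.001,0.055,0,0,0,1,0.005,-0.001,0.055,0,0,0,1]'; python3 go.py -.0627 .0199 .118
```

```text
clock: 2.7
eef_pos: [0.4966, 0.0561, 0.1241]
tool_rot: [0.908, 0.418, 0.0, 0.0]
ft_force: [0.5, 0.2, -1.1]
grip_width: 0.0853
grasp_force: 0.0
tcp [0.4966 0.0561 0.1241] F [ 0.54  0.16 -1.05] t 2.7 target [0.4959 0.0561 0.118 ]
row [-0.0009 -0.0011  0.0121] [ 0.0001 -0.0001 -0.0004]
tcp in box -0.062 0.0198 box axes in tool [[0.708, 0.7063, 0.0005], [0.7063, -0.708, 0.0001]]
```

```bash
python3 -m pendant '[0,0,0.002,0,0,0,1,0,0,0.004,0,0,0,1,0,0,0.006,0,0,0,1,0,0,0.008,0,0,0,1,0,0,0.01,0,0,0,1,0,0,0.012,0,0,0,1,0,0,0.012,0,0,0,1,0,0,0.012,0,0,0,1,0,0,0.012,0,0,0,1,0,0,0.012,0,0,0,1]'; python3 - <<'E'
from h import *
o=bot.get_obs();print(np.round(o['ft_force'],2))
a,K,T=snap('side');np.savez('s3.npz',p=a)
cv2.imwrite('pics/s3.png',cv2.resize(a[225:295,220:320],None,fx=8,fy=8,interpolation=cv2.INTER_CUBIC)[:,:,::-1])
E
```

```text
clock: 3.53
eef_pos: [0.4965, 0.0561, 0.1178]
tool_rot: [0.908, 0.418, 0.0, 0.0]
ft_force: [-0.7, -0.5, 0.1]
grip_width: 0.0856
grasp_force: 0.0
[-0.67 -0.46  0.06]
```

View pics/s3.png

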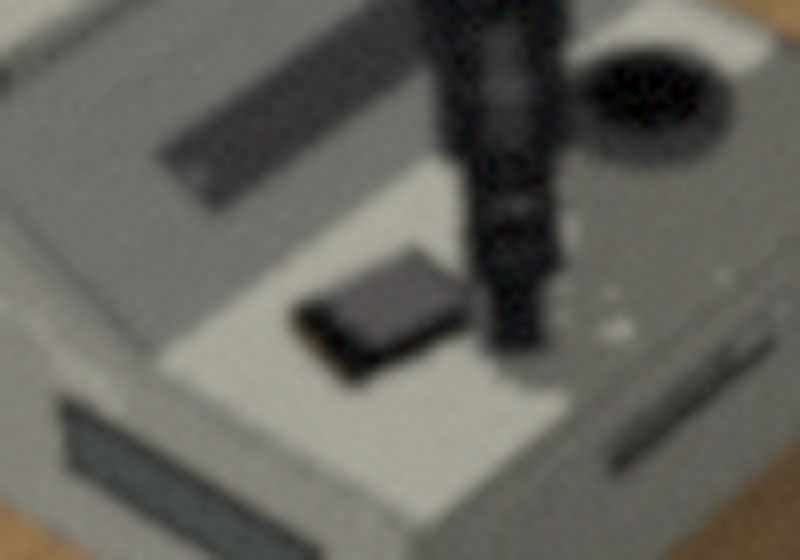

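B's tip is at crop (520,350), and its shadow still shows a gap of several mm above the sill. I'll keep lowering slowly.

```bash
python3 -m pendant '[0,0,0.002,0,0,0,1,0,0,0.004,0,0,0,1,0,0,0.006,0,0,0,1,0,0,0.008,0,0,0,1,0,0,0.01,0,0,0,1,0,0,0.01,0,0,0,1,0,0,0.01,0,0,0,1,0,0,0.01,0,0,0,1,0,0,0.01,0,0,0,1,0,0,0.01,0,0,0,1]'
```

```text
clock: 4.42
eef_pos: [0.4965, 0.0561, 0.1129]
tool_rot: [0.908, 0.418, 0.0, 0.0]
ft_force: [0.4, 0.2, -0.2]
grip_width: 0.0855
grasp_force: 0.0
```

```bash
python3 -m pendant '[0,0,0.001,0,0,0,1,0,0,0.002,0,0,0,1,0,0,0.003,0,0,0,1,0,0,0.004,0,0,0,1,0,0,0.005,0,0,0,1,0,0,0.006,0,0,0,1,0,0,0.006,0,0,0,1,0,0,0.006,0,0,0,1,0,0,0.006,0,0,0,1,0,0,0.006,0,0,0,1]'
```

```text
clock: 5.25
eef_pos: [0.4965, 0.0561, 0.1098]
tool_rot: [0.908, 0.418, 0.0, -0.0]
ft_force: [-0.5, -0.1, -0.1]
grip_width: 0.0857
grasp_force: 0.0
```

```bash
python3 -m pendant '[0,0,0.001,0,0,0,1,0,0,0.001,0,0,0,1,0,0,0.002,0,0,0,1,0,0,0.002,0,0,0,1,0,0,0.003,0,0,0,1,0,0,0.003,0,0,0,1,0,0,0.004,0,0,0,1,0,0,0.004,0,0,0,1,0,0,0.004,0,0,0,1,0,0,0.004,0,0,0,1]'
```

```text
clock: 6.08
eef_pos: [0.4965, 0.0561, 0.1079]
tool_rot: [0.908, 0.418, 0.0, 0.0]
ft_force: [0.0, -0.3, 0.6]
grip_width: 0.0857
grasp_force: 0.6
```

```bash
python3 -m pendant '[0,0,-0.005,0,0,0,1,0.002,0.002,-0.005,0,0,0,1,0.005,0.005,-0.005,0,0,0,1,0.009,0.009,-0.005,0,0,0,1,0.013,0.013,-0.005,0,0,0,1,0.017,0.017,-0.005,0,0,0,1,0.021,0.021,-0.005,0,0,0,1,0.025,0.025,-0.005,0,0,0,1,0.028,0.028,-0.005,0,0,0,1,0.028,0.028,-0.005,0,0,0,1]'; python3 - <<'E'
from h import *
o=bot.get_obs();print(np.round(o['ft_force'],2))
a,K,T=snap('side');b,_,_=snap('top')
f=lambda i:cv2.resize(i,(400,560),interpolation=cv2.INTER_CUBIC)
cv2.imwrite('pics/p4.png',np.hstack([f(a[185:297,225:305]),f(b[160:272,230:310])])[:,:,::-1])
E
```

```text
clock: 6.92
eef_pos: [0.5166, 0.0576, 0.1102]
tool_rot: [0.908, 0.418, -0.0, -0.0]
ft_force: [-0.3, 0.2, -0.1]
grip_width: 0.0853
grasp_force: 0.3
[-0.28  0.16 -0.07]
```

View pics/p4.png

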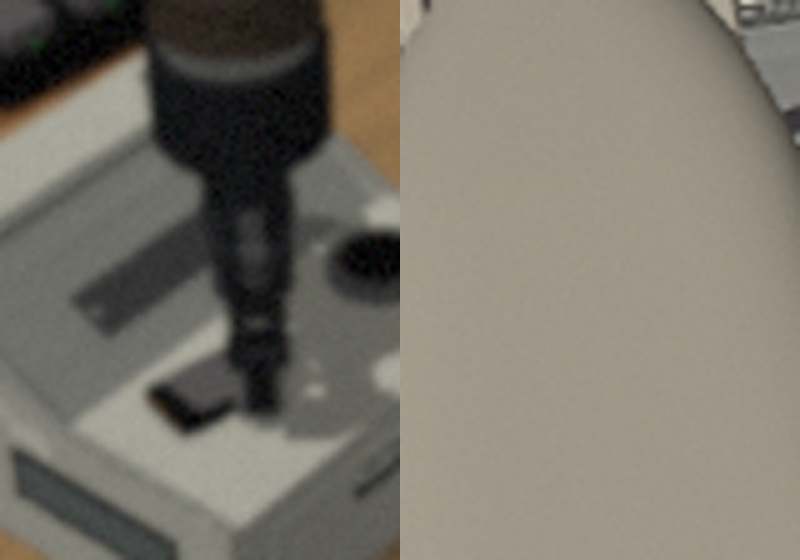

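Left half: the pack's left and near corners are at full-image (255,264) and (262,271), so it has moved about 5 mm as expected. The top view is blocked by the arm. I'll continue.

```bash
python3 -m pendant '[0.003,0.003,0,0,0,0,1,0.006,0.006,0,0,0,0,1,0.009,0.009,0,0,0,0,1,0.012,0.012,0,0,0,0,1,0.015,0.015,0,0,0,0,1,0.018,0.018,0,0,0,0,1,0.021,0.021,0,0,0,0,1,0.025,0.025,0,0,0,0,1,0.025,0.025,0,0,0,0,1,0.025,0.025,0,0,0,0,1]'; python3 - <<'E'
from h import *
o=bot.get_obs();print(np.round(o['ft_force'],2))
a,K,T=snap('side')
cv2.imwrite('pics/p5.png',cv2.resize(a[200:290,220:320],None,fx=6,fy=6,interpolation=cv2.INTER_CUBIC)[:,:,::-1])
E
python3 go.py -.0627 .0199 .11
```

```text
clock: 7.85
eef_pos: [0.5342, 0.059, 0.1104]
tool_rot: [0.908, 0.418, 0.0, 0.0]
ft_force: [-1.0, 0.8, 0.6]
grip_width: 0.0854
grasp_force: 0.5
[-1.04  0.79  0.61]
tcp [0.5342 0.059  0.1104] F [-0.02 -0.26  0.41] t 7.9 target [0.4959 0.0561 0.11  ]
row [-0.0541 -0.0544  0.0008] [ 0.0002 -0.0002 -0.0004]
tcp in box -0.0243 0.0198 box axes in tool [[0.708, 0.7063, 0.0007], [0.7063, -0.708, -0.0]]
```

View pics/p5.png

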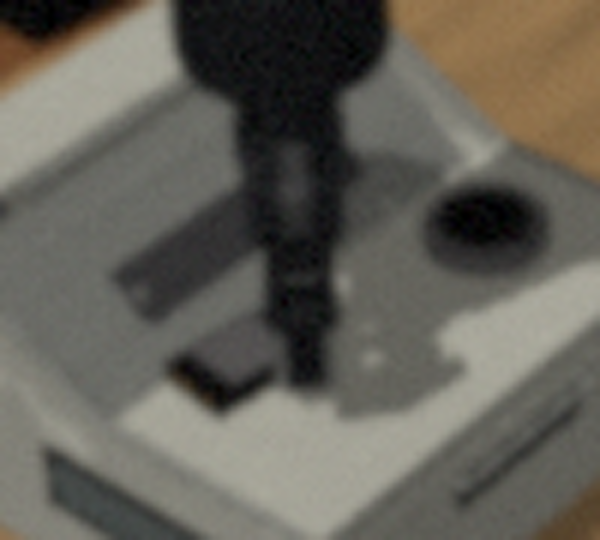

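The pack's left and near corners are now at full-image (248,261) and (256,268). It has moved about 24 mm without turning, and its front edge is at the sill edge. The flap is being held open ahead of it by the other finger, so I'll keep pushing.

```bash
python3 -m pendant '[0.003,0.003,0,0,0,0,1,0.006,0.006,0,0,0,0,1,0.009,0.009,0,0,0,0,1,0.012,0.012,0,0,0,0,1,0.015,0.015,0,0,0,0,1,0.018,0.018,0,0,0,0,1,0.021,0.021,0,0,0,0,1,0.024,0.024,0,0,0,0,1,0.025,0.025,0,0,0,0,1,0.025,0.025,0,0,0,0,1]'; python3 - <<'E'
from h import *
o=bot.get_obs();print(np.round(o['ft_force'],2))
a,K,T=snap('side')
cv2.imwrite('pics/p6.png',cv2.resize(a[200:290,220:320],None,fx=6,fy=6,interpolation=cv2.INTER_CUBIC)[:,:,::-1])
E
python3 go.py -.0627 .0199 .11
```

```text
clock: 8.73
eef_pos: [0.5516, 0.0604, 0.1102]
tool_rot: [0.908, 0.418, -0.0, -0.0]
ft_force: [-2.0, 0.8, 1.2]
grip_width: 0.0855
grasp_force: 0.9
[-1.98  0.76  1.19]
tcp [0.5516 0.0603 0.1102] F [-2.87 -1.01 -0.  ] t 8.7833 target [0.4959 0.0561 0.11  ]
row [-0.0788 -0.079   0.0004] [-0.     -0.     -0.0004]
tcp in box -0.0069 0.0198 box axes in tool [[0.708, 0.7062, 0.0], [0.7062, -0.708, 0.0001]]
```

View pics/p6.png

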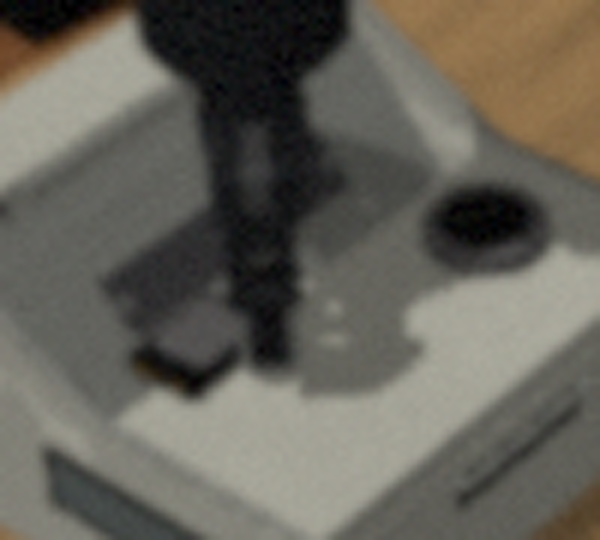

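The pack's left and near corners are at crop (135,355) and (193,392). It overhangs the edge but hasn't tipped yet, and the flap is well open and clear of it. I'll push a little more.

```bash
python3 -m pendant '[0.002,0.002,0,0,0,0,1,0.004,0.004,0,0,0,0,1,0.006,0.006,0,0,0,0,1,0.008,0.008,0,0,0,0,1,0.01,0.01,0,0,0,0,1,0.012,0.012,0,0,0,0,1,0.013,0.013,0,0,0,0,1,0.013,0.013,0,0,0,0,1,0.013,0.013,0,0,0,0,1,0.013,0.013,0,0,0,0,1]'; python3 - <<'E'
from h import *
o=bot.get_obs();print(np.round(o['ft_force'],2))
a,K,T=snap('side')
cv2.imwrite('pics/p7.png',cv2.resize(a[200:290,220:320],None,fx=6,fy=6,interpolation=cv2.INTER_CUBIC)[:,:,::-1])
E
python3 go.py -.0627 .0199 .11
```

```text
clock: 9.62
eef_pos: [0.5605, 0.0611, 0.1102]
tool_rot: [0.908, 0.418, -0.0, -0.0]
ft_force: [-3.1, 0.2, -0.3]
grip_width: 0.0854
grasp_force: 1.2
[-3.09  0.23 -0.32]
tcp [0.5605 0.0611 0.1103] F [-3.12 -0.36  0.49] t 9.6667 target [0.4959 0.0561 0.11  ]
row [-0.0914 -0.0916  0.0005] [-0.0001  0.     -0.0004]
tcp in box 0.002 0.0198 box axes in tool [[0.7079, 0.7063, -0.0003], [0.7063, -0.7079, 0.0001]]
```

View pics/p7.png

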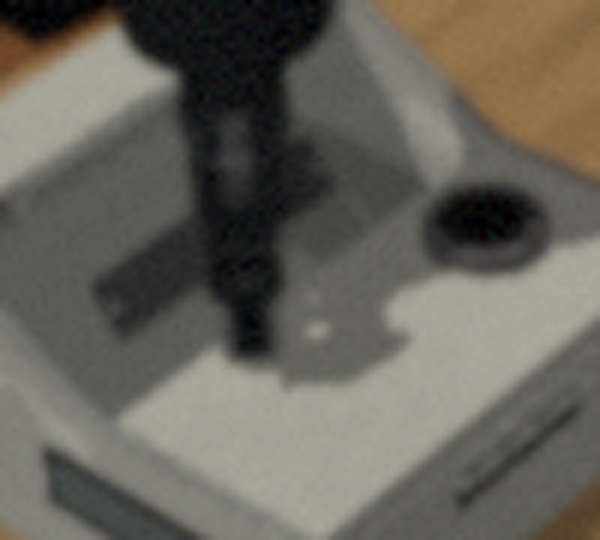

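The pack is gone from the sill: it has dropped into the box, with the flap still held open and the cap untouched. I'll draw back along the same path, then lift.

```bash
python3 -m pendant '[0,0,0,0,0,0,1,-0.005,-0.005,0,0,0,0,1,-0.015,-0.015,0,0,0,0,1,-0.025,-0.025,0,0,0,0,1,-0.036,-0.036,0,0,0,0,1,-0.048,-0.048,0,0,0,0,1,-0.06,-0.06,0,0,0,0,1,-0.074,-0.074,0,0,0,0,1,-0.086,-0.086,0,0,0,0,1,-0.09,-0.09,0,0,0,0,1]' && python3 -m pendant '[0,0,0,0,0,0,1,0,0,-0.04,0,0,0,1,0,0,-0.1,0,0,0,1,0,0,-0.18,0,0,0,1,0,0,-0.26,0,0,0,1,-0.05,0,-0.3,0,0,0,1,-0.12,0,-0.3,0,0,0,1,-0.2,0.05,-0.3,0,0,0,1,-0.28,0.1,-0.3,0,0,0,1,-0.28,0.15,-0.3,0,0,0,1]' && python3 -m pendant '[0,0.05,0,0,0,0,1,0,0.12,0,0,0,0,1,0,0.2,0,0,0,0,1,0,0.27,0,0,0,0,1,0,0.27,0,0,0,0,1,0,0.27,0,0,0,0,1,0,0.27,0,0,0,0,1,0,0.27,0,0,0,0,1,0,0.27,0,0,0,0,1,0,0.27,0,0,0,0,1]'; python3 - <<'E'
from h import *
a,K,T=snap('side');b,_,_=snap('top')
f=lambda i:cv2.resize(i,(400,400),interpolation=cv2.INTER_CUBIC)
cv2.imwrite('pics/p8.png',np.hstack([f(a[175:335,185:345]),f(b[125:285,205:365])])[:,:,::-1])
E
```

```text
clock: 10.5
eef_pos: [0.495, 0.056, 0.11]
tool_rot: [0.908, 0.418, -0.001, -0.0]
ft_force: [-0.5, -0.6, 0.7]
grip_width: 0.0851
grasp_force: 0.0
clock: 11.33
eef_pos: [0.4599, -0.1012, 0.2611]
tool_rot: [0.909, 0.417, -0.001, 0.0]
ft_force: [0.3, 0.3, 0.2]
grip_width: 0.0854
grasp_force: 0.0
clock: 12.17
eef_pos: [0.5652, -0.186, 0.2613]
tool_rot: [0.908, 0.419, 0.0, 0.0]
ft_force: [-0.1, 0.7, -0.2]
grip_width: 0.0855
grasp_force: 0.0
```

View pics/p8.png

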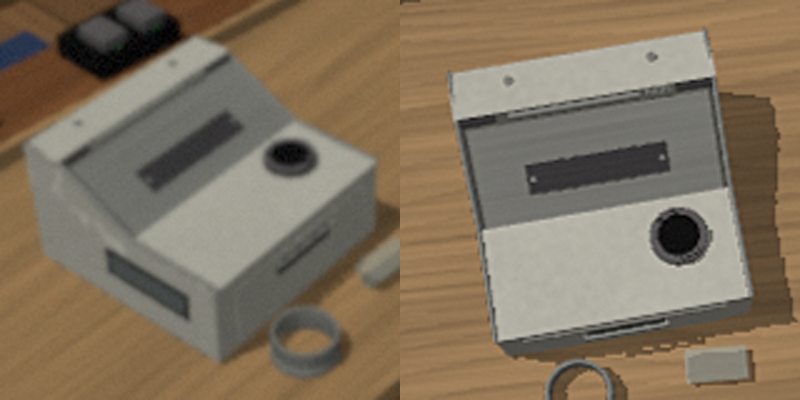

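Both views show the flap shut, the pack gone, and the cap (top crop (680,236)), tube and prism in place. Handing in.

```bash
python3 -c "
from workcell import bot
print(bot.job_done())"
```

```text
the job is handed in; nothing more can be done
None
```

The pack went through the flap into the box while the other finger held it open, the flap is shut behind it, the lens cap stayed on the sill with the tube and prism also in place, and the job was handed in at about 12 s; no verdict came back.

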